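# Push a broken bangle through the counter's breakage hatch

### The arm

A 7-joint arm with a two-finger parallel gripper is mounted at the origin on the work surface. World frame = base frame: x ahead of the robot, y to its left, z up, the work surface at z = 0. Lengths are in m, angles in degrees, forces in N, time in s.
With the tool pointing down it reaches from about 0.425 to 0.875 m from the base axis. Payload 4.7 kg.
Tool frame: the origin (TCP) lies between the finger pads; the fingertips stand 19 mm ahead of it and the grasp point (between the pads) is the TCP; x points along the fingers, z is the direction in which the jaws open and shut, and the axes are right-handed (so a half turn about x gives the same grasp; the last joint's range is limited). The gripper opens to 87 mm and grips with 3 to 60 N. Pads are 19 mm wide; open, the fingers measure 117 mm over their backs; the gripper's body (75 mm by 190 mm) begins 51 mm behind the grasp point.
Start: joints at [74.777, 18.392, -4.016, 83.108, 1.295, 78.541, -3.26], TCP at [0.179, -0.625, 0.242] pointing down, gripper open.
Joint ranges: [-163.93, 163.93], [-17.29, 119.83], [-79.2, 71.16], [3.27, 140.29], [-89.18, 269.18], [5.43, 117.66], [-154.24, 154.24]. Speed limits (degrees/s): [147.25, 147.25, 180, 180, 180, 180, 180].

### API

Orientations are given as [roll, pitch, yaw] about the fixed x, y, z axes, in that order (R = Rz(yaw) Ry(pitch) Rx(roll)).
In Python, from cell import monitor, read_camera, camera_model, env, regions_of gives the robot as it stands. The module is installed in compiled form; this text tells all that it offers.
- The arm moves only by the tool step_arm, never from a script. Its argument "deltas" is a list of rows, each a list of 5 numbers: the gripper's target within -1 to 1 (fully open at 1, half-way at 0, shut at -1), then the shift along the tool's x, y, z in m, then the turn about the tool's x in degrees. A call has 1 to 12 rows; each row is the pose to reach, as a shift and turn from the pose commanded when the call began, along the tool's axes at that moment; what a row does not reach only later rows make up. A row lasts 1/8 s, in which the tool goes at most 62.5 mm and 10.7 degrees, less where a joint would pass 70% of its speed; a pose out of reach is approached as far as the arm can. A call with a gripper value outside its range is refused whole. The fingers move at their own pace and stop on an object; "newtons" is the grip in N (left out, the last holds). Time passes only in rows, so rows that repeat a pose let the fingers close. It gives the time, the measured TCP pose, the force and the opening at its end, in the units of the state.
- monitor.get_obs(): the state, without advancing time (a new reading comes with each control period).
- read_camera(name): name is "side" or "top" or "wrist"; returns (picture, depth): 400x640x3 uint8, red, green, blue; 400x640 float32, m along the optical axis (not along the pixel's ray), 0 where there is no reading.
- camera_model(name): a dict with "fx", "fy", "cx", "cy" (pixels), "xyz" and "attitude" of the camera in the world. Camera axes: x right, y down, z forward; pixel columns grow to the right and rows downward; lengths in m; the calibration is good to about 2 mm. The wrist camera is an equidistant fisheye: a pixel r from the principal point sees the ray r / f radians off the axis. A picture is of the moment at which its call begins: read the wrist's pose just before it. camera_model takes no time and is no camera call; for the wrist camera it gives the pose at the moment of the call.
- env.sign_off(): hands the job in, once; it reports no verdict.
Trained networks look in the newest picture that a camera, given by its name, has taken for a name from the list of things; names that differ only in an ending like _2 or _b are one class to them, and where a whole thing is asked for, a point or a joint stands for the part that bears it (a point fixed in the world has none). Each returns a list of dicts, best first, with "p" (0 to 1); they miss things now and then, are a little off and sometimes report something else, mostly with a low value. They report only what shows in the picture. A call takes as long as a camera call. They do not tell look-alikes from the thing itself.
- regions_of(camera, thing): "pixels" (400x640 bool, what is visible of it) and "pixel" ([column, row] in pixels, amid what is visible of it).
The state is a dict: "time_s": time; "qpos": joint angles; "joint_velocities": joint speeds; "effort": joint torques, N m; "tool_pos": TCP position; "tool_rot": TCP orientation; "force": force on the tool from outside, world axes, zero at the start; "wrist_torque": the same for the moment, N m; "grip_width": finger opening in m.
Only numpy, scipy, OpenCV 4.12 (cv2) and the standard library are available. Lean on these libraries where they do the work, as an engineer would, in place of code of your own. Each camera call takes 0.05 s, during which the arm holds its last target. There are 200 camera calls.

### The job

The broken half of the glass bangle on the counter has sharp ends, so do not pick it up: slide it along the counter to the breakage hatch, hold the hatch's self-closing flap open with one finger and push the piece through with the other, so that it drops into the bin below. Never slide it onto the shut flap. Then let the flap close, and leave the other things on the counter where they are.

Things in the scene. Friction and masses are not known exactly. Their poses are not given: they have to be found in the camera images.
- lip (a point): Middle of the breakage hatch's lip, at counter-top height. The hatch is a rectangular mouth in the level counter top, 132 mm along x, 194 mm along y, with a flush steel frame; the lip is its edge on the side away from the robot. x points level away from the mouth, roughly away from the robot (the mouth spans x = 0 to -132 mm), y along the lip, z up. The counter's place and yaw vary.
- bin_floor (a point): Middle of the floor of the bin under the hatch, 165 mm below the counter top. The bin is open over the whole mouth and reaches 65 mm beyond the lip under the counter, whose top is 20 mm thick at the lip. Nothing stands above the mouth.
- flap (a joint): Opening of the hatch's flap, rad: 0 shut, 1.15 its stop. A flat metal plate 125 by 190 mm, 4 mm thick, fills the mouth, its top 1 mm below the counter top. It is hinged along the mouth's edge opposite the lip (nearest the robot); pressed, it swings down into the bin and slopes down towards the lip. A spring shuts it when let go: 0.07 N m at 0, 0.18 at 0.6, 0.26 at 1 rad about the hinge.
- flap_edge (a point): Middle of the flap's free edge, on its top face, 129 mm from the hinge line; at the lip when shut. x points from the hinge to the free edge, y along the hinge, z out of the top face. The broken piece's weight does not open the flap. With the flap held 0.45 rad or more open, the piece slides off it into the bin.
- piece: The broken piece: half of a broad orange glass bangle, a half ring (C), 68 mm outer and 56 mm inner diameter, 12 mm high, about 18 g, lying flat beyond the lip. Origin on its underside at the ring's centre, midway between the broken ends, which lie 31 mm from it along y and -y; x points to the crown, the middle of the arc, whose outside is 34 mm from the origin; z up.
- crown (a point): Outside of the broken piece's crown, half way up its 12 mm height. At the start it points away from the hatch (the piece's x within 0.5 rad of the lip's x), the broken ends towards the hatch; the piece's origin is then 50 to 85 mm from the lip and up to 55 mm to either side of the lip's middle.
- bangle: A whole glass bangle of the same orange glass, a full ring of 68 mm outer diameter, 12 mm high, lying on the counter to one side; leave it. Origin at the centre of its underside.
- kada: A gold kada, a full ring of 74 mm outer diameter, 12 mm high, lying on the counter to one side; leave it. Origin at the centre of its underside.
- tin: A round blue enamelled tin, 92 mm across, with a ceramic lid and knob, 114 mm high in all, standing on the counter; leave it. Origin at the centre of its underside.
- lampholder: A brass bayonet lamp holder, 41 mm across, 60 mm high, standing on the counter; leave it. Origin at the centre of its underside.
Mind the look-alikes: they are no part of the job. What is shaped like the piece but purple is not meant.

How it is judged:
By the outcome, as a careful person would: the job done as asked, in the order asked, and still so for the second after the job is handed in, with the robot touching nothing.
It also fails if it takes over 51 s, if anything falls off the work surface, if the arm or the gripper's body presses on something with over 40 N, if the wrist force passes 120 N, or if a joint passes its speed limit or range.

## Working session

There is one attempt and no reset: what is moved stays moved. The work goes in short steps, Python scripts to look and compute and a tool call to move; the robot and the scene stay as the last step left them, time stands still between calls to the robot, and variables do not carry over. Pictures are saved under pics/ and viewed, about 8 in all and at most 12, crops included, and the job is handed in when it is done.

Besides the shell and the picture viewer there is one more tool, called after "Request:" as name(argument=value, ...), one argument or row to a line, values as JSON. step_arm: Moves the arm, as the interface text tells. Its arguments: {"type":"object","properties":{"deltas":{"type":"array"},"newtons":{"type":"number"}},"required":["deltas"]}

```bash
mkdir -p pics
cat > h.py <<'E'
import numpy as np, cv2
from scipy.spatial.transform import Rotation as R
from cell import monitor, read_camera, camera_model, env, regions_of
def att(m):
    a=np.array(m["attitude"],float)
    return a if a.shape==(3,3) else R.from_euler('xyz',a,degrees=True).as_matrix()
def toworld(name,uv,depth,m=None):
    m=m or camera_model(name); uv=np.atleast_2d(uv).astype(float); 
    x=(uv[:,0]-m["cx"])/m["fx"]; y=(uv[:,1]-m["cy"])/m["fy"]
    if name=="wrist":
        r=np.hypot(x,y)+1e-12; k=np.tan(r)/r; x,y=x*k,y*k
    d=np.asarray(depth).reshape(-1,1)
    return np.array(m["xyz"])+(np.c_[x,y,np.ones_like(x)]*d)@att(m).T
def onplane(name,uv,z,m=None):
    m=m or camera_model(name); p=toworld(name,uv,np.ones(len(np.atleast_2d(uv))),m); c=np.array(m["xyz"])
    return c+(p-c)*((z-c[2])/(p[:,2]-c[2]))[:,None]
def save(n,im): cv2.imwrite("pics/"+n+".png",im[...,::-1])
E
python3 - <<'E'
from h import *
print(monitor.get_obs())
for c in("top","side"):
    im,d=read_camera(c); save(c+"0",im); np.save(c+"0.npy",d); print(c,camera_model(c))
    for t in("piece","flap","bangle","kada","tin","lampholder"):
        for r in regions_of(c,t)[:4]:
            px=r["pixels"]; dd=d[px]; vv,uu=np.nonzero(px); ok=dd>0
            w=toworld(c,np.c_[uu,vv][ok],dd[ok]) if ok.any() else np.zeros((1,3))
            print(t,round(r["p"],2),np.round(r["pixel"]),px.sum(),np.median(w,0).round(3),w.min(0).round(3),w.max(0).round(3),im[px].mean(0).round())
E
```

```text
{'time_s': 0.0, 'qpos': array([74.77526949, 18.43985038, -4.01591068, 83.17699243,  1.29588288,
       78.54144248, -3.2607296 ]), 'joint_velocities': array([ 0.01206439, -0.12746416, -0.05092563, -0.01025193,  0.000745  ,
        0.04002648,  0.02920096]), 'effort': array([-3.97588319e-04, -4.91284060e+01, -4.04124185e-01, -3.12527490e+01,
       -6.39976398e-02,  4.36710881e-02,  1.99200526e-04]), 'tool_pos': array([ 0.17932187, -0.62421442,  0.24043427]), 'tool_rot': array([-176.63477065,   89.88681859,  109.39956234]), 'force': array([-0.88110596,  0.06263469, -0.70493724]), 'wrist_torque': array([-0.00848702, -0.02456165, -0.01563229]), 'grip_width': 0.08694504841414015}
top {'fx': 517.9018972455282, 'fy': 517.9018972455282, 'cx': 317.3344816504198, 'cy': 201.13079672159213, 'xyz': array([0.32397065, 0.04642333, 1.20497456]), 'attitude': array([-1.67722925e+02,  1.07801305e-01, -9.36120812e+01])}
piece 0.71 [386. 174.] 133 [ 0.64  -0.131  0.01 ] [ 0.617 -0.155 -0.005] [ 0.651 -0.088  0.018] [129.  99.  87.]
piece 0.42 [354. 120.] 79 [ 0.782 -0.073  0.011] [ 0.734 -0.087  0.003] 
[... 1120 characters left out ...]
 0.581 -0.031  0.002] [146. 152. 150.]
bangle 0.66 [291. 183.] 279 [0.525 0.053 0.008] [ 0.492  0.014 -0.002] [0.565 0.113 0.014] [146. 102.  78.]
kada 0.64 [407. 258.] 462 [ 0.665 -0.296  0.011] [ 0.637 -0.33   0.   ] [ 0.707 -0.246  0.015] [145. 123.  66.]
tin 0.9 [284. 153.] 1096 [0.524 0.154 0.057] [ 0.484  0.14  -0.   ] [0.609 0.451 0.115] [77. 81. 85.]
tin 0.63 [361. 207.] 130 [ 0.635 -0.12   0.009] [ 0.613 -0.156  0.   ] [ 0.648 -0.09   0.014] [141.  89.  61.]
tin 0.43 [407. 260.] 460 [ 0.669 -0.297  0.01 ] [ 0.637 -0.33  -0.001] [ 0.707 -0.239  0.015] [145. 122.  65.]
lampholder 0.85 [447. 292.] 686 [ 0.658 -0.435  0.034] [ 0.644 -0.447 -0.001] [ 0.717 -0.37   0.062] [128. 100.  58.]
```

Run:
```python
from h import *
im=cv2.imread("pics/top0.png")[...,::-1]
save("topc",cv2.resize(im[90:290,230:530],None,fx=2.6,fy=2.6,interpolation=cv2.INTER_CUBIC))
d=np.load("top0.npy")
r=regions_of("top","flap")
for c in("top",):
    im,d=read_camera(c)
    r=regions_of(c,"flap")[0]["pixels"]
    vv,uu=np.nonzero(r); w=onplane(c,np.c_[uu,vv],-0.001)
    rect=cv2.minAreaRect((w[:,:2]*1000).astype(np.float32)); print(rect, cv2.boxPoints(rect))
    for q in regions_of(c,"piece")[:2]:
        vv,uu=np.nonzero(q["pixels"]); w=onplane(c,np.c_[uu,vv],0.012)[:,:2]*1000
        # fit circle
        from scipy.optimize import least_squares
        s=least_squares(lambda p:np.hypot(w[:,0]-p[0],w[:,1]-p[1])-31,w.mean(0)); 
        k=w.mean(0)-s.x; print("centre",s.x,"crown dir",np.degrees(np.arctan2(k[1],k[0])),"rms",np.sqrt(np.mean(s.fun**2)),np.hypot(*k))
        print(im[q["pixels"]].mean(0))
```

```text
((500.2136535644531, -138.50775146484375), (128.99160766601562, 191.21595764160156), 10.293669700622559) [[ 419.6714   -55.96359]
 [ 453.84042 -244.10188]
 [ 580.7559  -221.05191]
 [ 546.5869   -32.91362]]
centre [ 615.4868309  -119.45636797] crown dir 19.617335958091747 rms 1.6937804658338387 21.253408230425343
[129.5505618   94.98876404  79.19101124]
centre [760.93560432 -54.09634723] crown dir -113.35158028108613 rms 1.6508036309898593 13.61029181247043
[85.61111111 63.75       87.72222222]
```

View pics/topc.png

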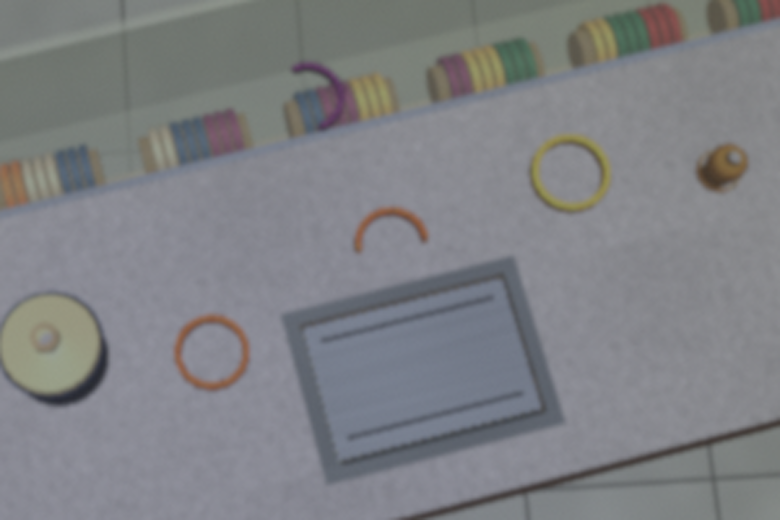

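The candidates are the orange half ring at (386,174), the purple C at (354,120), the full orange ring at (310,216) and the gold ring at (459,152). I choose the orange half ring at (386,174), just beyond the hatch's far edge with its crown pointing away. The crop confirms it. Next I need the gripper's shape from the side view.

View pics/side0.png

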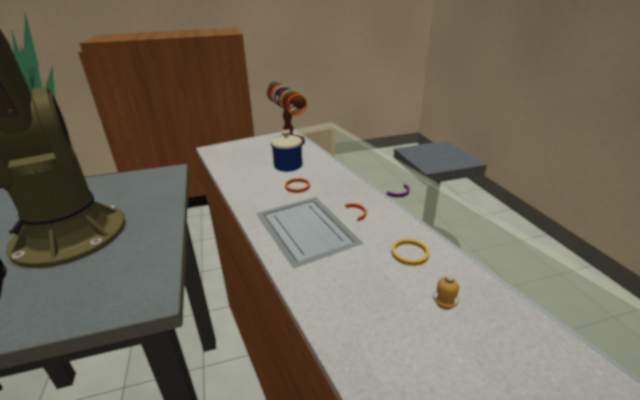

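Run:
```python
from h import *
im,d=read_camera("wrist"); save("w0",im); m=camera_model("wrist"); print(m)
o=monitor.get_obs(); T=R.from_euler('xyz',o["tool_rot"],degrees=True).as_matrix(); print(T.round(3)); print("cam in tool",((np.array(m["xyz"])-o["tool_pos"])@T).round(3))
# counter height check around piece
dt=np.load("top0.npy"); 
for u,v in((386,183),(400,160),(360,190),(440,200)): print(toworld("top",[u,v],[dt[v,u]]).round(4))
```

```text
{'fx': 309.70691628693146, 'fy': 309.70691628693146, 'cx': 319.05933998689676, 'cy': 198.8060512320499, 'xyz': array([ 0.24994201, -0.60377868,  0.38517256]), 'attitude': array([ 1.64370369e+02,  2.66248505e-02, -7.39246125e+01])}
[[-0.     0.961  0.276]
 [-0.     0.276 -0.961]
 [-1.    -0.     0.   ]]
cam in tool [-0.144  0.073 -0.001]
[[ 0.6196 -0.1349  0.0009]]
[[ 0.6759 -0.1747 -0.0035]]
[[ 0.6053 -0.0709  0.0054]]
[[ 0.5705 -0.2601 -0.0024]]
```

View pics/w0.png

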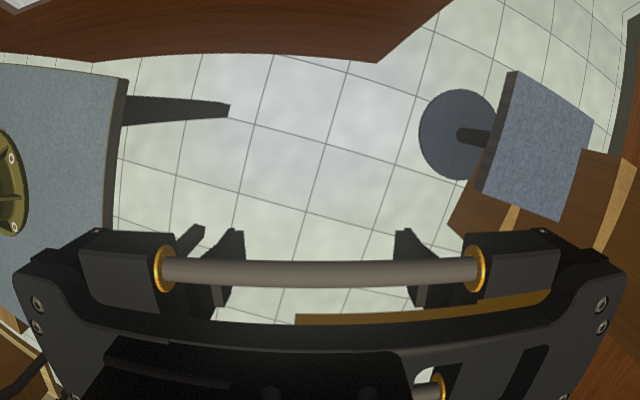

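Run:
```python
from h import *
im,d=read_camera("wrist"); m=camera_model("wrist"); o=monitor.get_obs(); T=R.from_euler('xyz',o["tool_rot"],degrees=True).as_matrix()
vv,uu=np.nonzero((d>0)&(d<0.4)); 
w=(toworld("wrist",np.c_[uu,vv],d[vv,uu],m)-o["tool_pos"])@T
w2=(np.abs(w[:,1])<.11)&(np.abs(w[:,2])<.15); w=w[w2]; print(len(w))
for lo in np.arange(-.13,.03,.01):
    s=w[(w[:,0]>lo)&(w[:,0]<=lo+.01)]
    if len(s): print(round(lo,3),len(s),"y",s[:,1].min().round(3),s[:,1].max().round(3),"z",np.percentile(s[:,2],[0,10,25,50,75,90,100]).round(3))
```

```text
78780
-0.11 6992 y 0.02 0.028 z [-0.052 -0.043 -0.033 -0.018 -0.001  0.009  0.017]
-0.1 28267 y -0.02 0.038 z [-0.097 -0.08  -0.055  0.002  0.064  0.079  0.095]
-0.09 11292 y -0.017 0.038 z [-0.095 -0.067 -0.031  0.008  0.047  0.065  0.094]
-0.08 14082 y -0.032 0.039 z [-0.095 -0.07  -0.055  0.048  0.061  0.071  0.093]
-0.07 12640 y -0.032 0.039 z [-0.088 -0.049 -0.031  0.003  0.037  0.048  0.086]
-0.06 1826 y -0.034 0.038 z [-0.088 -0.07  -0.049 -0.048  0.048  0.067  0.086]
-0.05 684 y -0.009 0.014 z [-0.052 -0.049 -0.049 -0.049  0.048  0.048  0.051]
-0.04 902 y -0.011 0.008 z [-0.05  -0.049 -0.049 -0.044  0.047  0.048  0.048]
-0.03 317 y -0.012 0.012 z [-0.056 -0.046 -0.044 -0.044  0.043  0.044  0.055]
-0.02 439 y -0.01 0.012 z [-0.056 -0.053 -0.049 -0.044  0.048  0.051  0.055]
-0.01 490 y 0.001 0.012 z [-0.054 -0.05  -0.047  0.042  0.046  0.049  0.053]
-0.0 451 y -0.003 0.012 z [-0.053 -0.049 -0.045  0.042  0.044  0.048  0.052]
0.01 398 y -0.008 0.012 z [-0.053 -0.049 -0.045  0.042  0.043  0.048  0.052]
```

Run:
```python
from h import *
im,d=read_camera("wrist"); m=camera_model("wrist"); o=monitor.get_obs(); T=R.from_euler('xyz',o["tool_rot"],degrees=True).as_matrix()
vv,uu=np.nonzero((d>0)&(d<0.4)); 
w=(toworld("wrist",np.c_[uu,vv],d[vv,uu],m)-o["tool_pos"])@T
w=w[(np.abs(w[:,1])<.11)&(np.abs(w[:,2])<.15)]
print("max x (mm) by z-bin rows, y-bin cols"); ys=np.arange(-40,45,10); print("      ",ys)
for z in range(40,100,6):
    row=[]
    for y in ys:
        s=w[(np.abs(w[:,2]*1e3-z-3)<3)&(np.abs(w[:,1]*1e3-y-5)<5)]
        row.append(int(round(s[:,0].max()*1e3)) if len(s) else None)
    print(z,row)
# piece check from side
im,d=read_camera("side")
from scipy.optimize import least_squares
for q in regions_of("side","piece")[:2]:
    vv,uu=np.nonzero(q["pixels"]); w=onplane("side",np.c_[uu,vv],0.007)[:,:2]*1000
    s=least_squares(lambda p:np.hypot(w[:,0]-p[0],w[:,1]-p[1])-31,w.mean(0)); k=w.mean(0)-s.x
    print("side centre",s.x,np.degrees(np.arctan2(k[1],k[0])),im[q["pixels"]].mean(0))
q=regions_of("side","flap")[0]["pixels"]; vv,uu=np.nonzero(q); w=onplane("side",np.c_[uu,vv],-.001)
print(cv2.minAreaRect((w[:,:2]*1000).astype(np.float32)))
```

```text
max x (mm) by z-bin rows, y-bin cols
       [-40 -30 -20 -10   0  10  20  30  40]
40 [-68, -62, -28, 18, 19, 17, -66, -63, None]
46 [-55, -55, -29, -29, 18, 19, -54, -54, None]
52 [None, -74, -74, -74, None, 5, -74, -56, None]
58 [None, -74, -74, -74, -85, -87, -74, -55, None]
64 [-75, -74, -74, -74, -83, -87, -73, -57, None]
70 [-74, -74, -74, -74, -93, -93, -74, -56, None]
76 [None, None, -93, -93, -93, -93, -72, -51, None]
82 [None, None, -93, -93, -93, -93, -92, -52, None]
88 [None, None, -93, -93, -93, -93, -93, -74, None]
94 [None, None, -93, -93, -93, -93, -93, None, None]
side centre [ 616.53882079 -120.41589252] 10.570475632450988 [146.18333333  99.52777778  74.60555556]
((499.9571228027344, -137.635009765625), (127.82894897460938, 188.30482482910156), 11.070125579833984)
```

Request:
step_arm(
  deltas=[
    [-0.22,0,0.015,-0.009,0],
    [-0.22,0,0.05,-0.03,0],
    [-0.22,0,0.1,-0.059,0],
    [-0.22,0,0.15,-0.088,0],
    [-0.22,0,0.2,-0.117,0],
    [-0.22,0,0.25,-0.147,0],
    [-0.22,0,0.3,-0.176,0],
    [-0.22,0,0.35,-0.205,0],
    [-0.22,0,0.4,-0.235,0],
    [-0.22,0,0.45,-0.264,0],
    [-0.22,0,0.5,-0.293,0],
    [-0.22,0,0.55,-0.323,0],
  ],
)

```text
time_s: 2.7
tool_pos: [0.6199, -0.1596, 0.2419]
tool_rot: [44.4, 90.0, -29.6]
force: [0.6, -0.8, 0.4]
grip_width: 0.0341
```

Request:
step_arm(
  deltas=[
    [-0.22,0.02,0.04,-0.023,0],
    [-0.22,0.06,0.06,-0.035,0],
    [-0.22,0.1,0.069,-0.04,0],
    [-0.22,0.12,0.069,-0.04,0],
    [-0.22,0.12,0.069,-0.04,0],
  ],
)

```text
time_s: 3.32
tool_pos: [0.6728, -0.105, 0.1202]
tool_rot: [-106.0, 89.8, 180.0]
force: [0.6, -0.3, 0.4]
grip_width: 0.0343
```

```bash
cat >> h.py <<'E'
from scipy.optimize import least_squares
def pose():
    o=monitor.get_obs(); T=R.from_euler('xyz',o["tool_rot"],degrees=True).as_matrix()
    print("t",round(o["time_s"],2),"tcp",(o["tool_pos"]*1e3).round(1),"psi",np.degrees(np.arctan2(T[1,2],T[0,2])).round(2),"F",o["force"].round(1),"w",round(o["grip_width"]*1e3,1)); return o,T
def find(cam,name,zp=.012):
    m=camera_model(cam); im,d=read_camera(cam); save(name,im)
    for q in regions_of(cam,"piece")[:3]:
        vv,uu=np.nonzero(q["pixels"]); w=onplane(cam,np.c_[uu,vv],zp,m)[:,:2]*1000; w=w[np.abs(w).max(1)<2000]
        if len(w)<20: continue
        s=least_squares(lambda p:np.hypot(w[:,0]-p[0],w[:,1]-p[1])-31,w.mean(0)-[15,0]); k=w.mean(0)-s.x
        print(cam,"piece",round(q["p"],2),q["pixel"],len(w),"c",s.x.round(1),"yaw",np.degrees(np.arctan2(k[1],k[0])).round(1),"rms",np.sqrt(np.mean(s.fun**2)).round(2),im[q["pixels"]].mean(0).round())
    for q in regions_of(cam,"flap")[:1]:
        vv,uu=np.nonzero(q["pixels"]); w=onplane(cam,np.c_[uu,vv],-.001,m); print("flap",q["p"],cv2.minAreaRect((w[:,:2]*1000).astype(np.float32)))
    return im,d
E
python3 - <<'E'
from h import *
pose(); find("wrist","w1"); find("top","t1")
E
```

```text
t 3.33 tcp [ 672.8 -105.   120.2] psi -73.97 F [ 0.6 -0.3  0.4] w 34.3
wrist piece 0.66 [321.2, 232.9] 666 c [ 619.7 -117.9] yaw 12.7 rms 2.52 [176.  97.  47.]
wrist piece 0.64 [320.8, 71.8] 942 c [762.9 -52.1] yaw -68.3 rms 1.84 [136.  80. 133.]
wrist piece 0.38 [318.2, 125.9] 154249 c [736.6 -89.4] yaw 41.2 rms 194.19 [165. 164. 153.]
flap 0.57 ((560.3417358398438, -137.61279296875), (19.625656127929688, 100.96263122558594), 15.646445274353027)
top piece 0.47 [378.4, 175.4] 142 c [ 615.6 -119.4] yaw 3.3 rms 2.38 [149. 113.  98.]
top piece 0.37 [349.3, 116.9] 42 c [761.3 -53.2] yaw -10.1 rms 2.44 [ 99.  78. 101.]
flap 0.74 ((495.5346984863281, -114.36920166015625), (128.55252075195312, 141.5765380859375), 10.595306396484375)
```

Request:
step_arm(
  deltas=[
    [-0.22,0.04,0,0,0],
    [-0.22,0.08,0,0,0],
    [-0.22,0.098,0,0,0],
    [-0.22,0.098,-0.008,0,0],
    [-0.22,0.098,-0.016,0,0],
    [-0.22,0.098,-0.022,-0.001,1],
    [-0.22,0.098,-0.028,-0.002,2],
    [-0.22,0.098,-0.034,-0.003,3],
    [-0.22,0.098,-0.04,-0.004,4],
    [-0.22,0.098,-0.046,-0.004,5],
    [-0.22,0.098,-0.052,-0.004,5.5],
    [-0.22,0.098,-0.052,-0.004,5.5],
  ],
)

```text
time_s: 5.12
tool_pos: [0.6225, -0.1159, 0.0234]
tool_rot: [-70.0, 90.0, -149.5]
force: [-0.2, -0.4, -0.1]
grip_width: 0.0337
```

Run:
```python
from h import *
pose(); a,_=find("wrist","w2"); b,_=find("side","s2",.007)
save("m2",np.hstack([cv2.resize(a[150:400,170:470],None,fx=1.4,fy=1.4),cv2.resize(b[150:275,230:420],(380,350))][0:2]))
```

```text
t 5.12 tcp [ 622.5 -115.9   23.4] psi -79.5 F [-0.2 -0.4 -0.1] w 33.7
wrist piece 0.78 [282.1, 21.2] 870 c [719.  -95.1] yaw 44.9 rms 2.88 [99. 57. 98.]
wrist piece 0.57 [313.5, 260.6] 236 c [ 588.6 -121.1] yaw 13.2 rms 1.21 [98. 53. 38.]
flap 0.23 ((590.4777221679688, -112.4224853515625), (489.356689453125, 1072.5478515625), 11.286249160766602)
side piece 0.58 [347.7, 214.1] 166 c [ 581.6 -124.4] yaw -0.2 rms 4.96 [151.  97.  68.]
side piece 0.41 [403.4, 191.0] 136 c [762. -55.] yaw -64.1 rms 6.1 [104.  83.  99.]
flap 0.88 ((499.0823974609375, -136.77223205566406), (128.16261291503906, 192.59471130371094), 12.045087814331055)
```

View pics/m2.png

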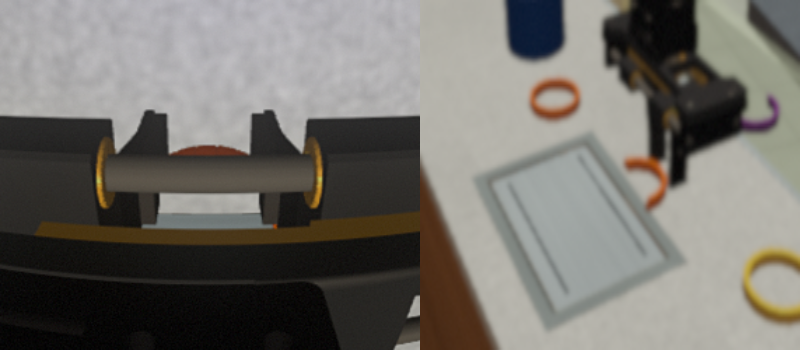

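Request:
step_arm(
  deltas=[
    [-0.22,0,-0.005,0,0],
    [-0.22,0,-0.01,0,0],
    [-0.22,0,-0.014,0,0],
    [-0.22,0,-0.014,0,0],
    [-0.22,0,-0.004,0,0],
    [-0.22,0,0.02,0,0],
    [-0.22,-0.05,0.04,0,0],
    [-0.22,-0.11,0.05,0,0],
    [-0.22,-0.13,0.05,0,0],
    [-0.22,-0.13,0.05,0,0],
  ],
)

```text
time_s: 6.68
tool_pos: [0.6736, -0.1061, 0.1552]
tool_rot: [69.3, 89.8, -10.1]
force: [-0.5, -0.1, -0.2]
grip_width: 0.0335
```

Run:
```python
from h import *
pose(); a,_=find("wrist","w3"); find("side","s3",.007); b,_=find("top","t3")
save("m3",cv2.resize(a[130:330,170:470],None,fx=2.5,fy=2.5))
```

```text
t 6.67 tcp [ 673.6 -106.1  155.2] psi -79.45 F [-0.5 -0.1 -0.2] w 33.5
wrist piece 0.84 [304.2, 74.0] 668 c [762.8 -52.3] yaw -59.0 rms 1.77 [140.  80. 136.]
flap 0.62 ((543.5657958984375, -130.9496612548828), (36.60748291015625, 109.11067199707031), 10.53074836730957)
side piece 0.72 [404.6, 196.8] 130 c [761.3 -55.1] yaw -89.2 rms 5.83 [95. 73. 92.]
side piece 0.45 [339.0, 211.6] 134 c [ 567.9 -126.9] yaw 24.4 rms 4.76 [142.  85.  54.]
flap 0.67 ((499.9248962402344, -137.86892700195312), (128.4420623779297, 191.2252655029297), 11.273862838745117)
top piece 0.65 [394.2, 193.0] 62 c [ 567.3 -125.4] yaw -39.4 rms 2.09 [144. 104.  85.]
flap 0.62 ((494.84051513671875, -115.20365142822266), (128.59967041015625, 141.5028839111328), 11.033121109008789)
```

View pics/m3.png

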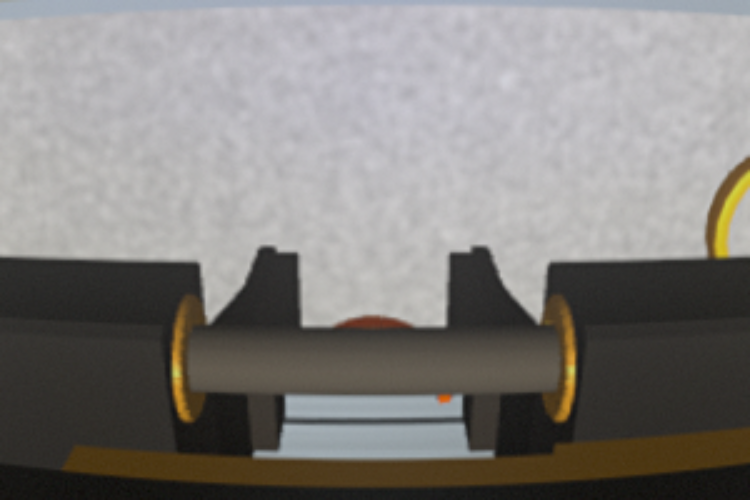

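Run:
```python
from h import *
b=cv2.imread("pics/s3.png")[...,::-1]; a=cv2.imread("pics/t3.png")[...,::-1]
save("m4",np.hstack([cv2.resize(b[180:250,280:380],(500,350),interpolation=cv2.INTER_CUBIC),cv2.resize(a[160:250,350:430],(300,350),interpolation=cv2.INTER_CUBIC)]))
```

```text
(no output)
```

View pics/m4.png

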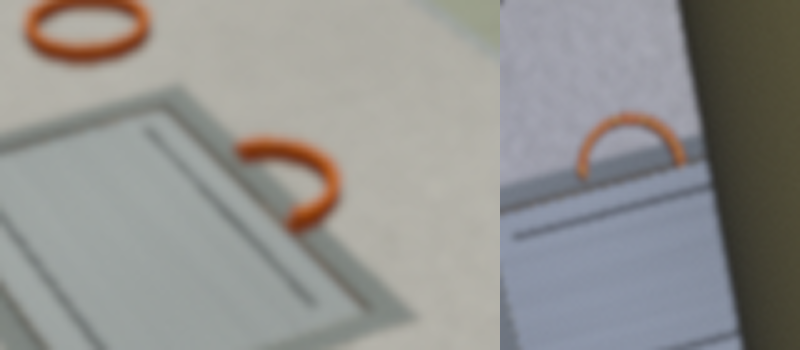

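Request:
step_arm(
  deltas=[
    [-0.54,0,-0.02,-0.001,-5],
    [-0.54,0,-0.05,-0.003,-15],
    [-0.54,0,-0.09,-0.006,-25],
    [-0.54,0.02,-0.12,-0.008,-35],
    [-0.54,0.04,-0.1367,-0.0091,-45],
    [-0.54,0.055,-0.1367,-0.0091,-47],
    [-0.54,0.055,-0.1367,-0.0091,-47],
  ],
)

```text
time_s: 8.0
tool_pos: [0.5362, -0.122, 0.0976]
tool_rot: [173.7, 89.9, 141.1]
force: [0.2, -0.3, -0.3]
grip_width: 0.0198
```

Run:
```python
from h import *
o,T=pose()
# tool-frame geometry of the gripper as now set
im,d=read_camera("wrist"); m=camera_model("wrist"); save("w4",im)
vv,uu=np.nonzero((d>0)&(d<0.4)); w=(toworld("wrist",np.c_[uu,vv],d[vv,uu],m)-o["tool_pos"])@T*1e3
s=w[(w[:,0]>-62)&(w[:,0]<-45)&(np.abs(w[:,1])<60)&(np.abs(w[:,2])<100)]
print("carriage z",np.percentile(s[:,2],[0,1,5,95,99,100]).round(),"y max",np.percentile(s[:,1],[99,100]).round())
for z in range(20,66,5):
    q=s[(abs(s[:,2]-z-2.5)<2.5)&(s[:,1]>20)]; print(z,q[:,0].max().round() if len(q) else None,q[:,1].max().round() if len(q) else None)
f=w[(w[:,0]>-45)&(w[:,0]<25)&(np.abs(w[:,1])<20)&(np.abs(w[:,2])<60)]; print("finger y",f[:,1].min().round(),f[:,1].max().round(),"z",f[:,2].min().round(),f[:,2].max().round())
find("side","s4",.007)
```

```text
t 8.0 tcp [ 536.2 -122.    97.6] psi -32.59 F [ 0.2 -0.3 -0.3] w 19.8
carriage z [-87. -84. -80.  80.  84.  87.] y max [39. 39.]
20 -56.0 39.0
25 -57.0 39.0
30 -57.0 39.0
35 -57.0 39.0
40 -57.0 39.0
45 None None
50 None None
55 None None
60 None None
65 None None
finger y -10.0 13.0 z -21.0 21.0
side piece 0.54 [339.5, 215.7] 192 c [ 567.7 -127.2] yaw 5.4 rms 5.61 [149.  99.  72.]
side piece 0.47 [401.6, 194.2] 130 c [761.3 -55.1] yaw -91.0 rms 5.72 [96. 74. 93.]
flap 0.76 ((499.9107971191406, -137.69772338867188), (130.62147521972656, 190.76626586914062), 10.373258590698242)
```

Run:
```python
from h import *
o,T=pose()
im,d=read_camera("wrist"); m=camera_model("wrist")
vv,uu=np.nonzero((d>0)&(d<0.4)); w=(toworld("wrist",np.c_[uu,vv],d[vv,uu],m)-o["tool_pos"])@T*1e3
w=w[(np.abs(w[:,1])<45)&(np.abs(w[:,2])<100)&(w[:,0]>-100)]
ys=list(range(-40,40,8)); print("y:",ys)
for z in range(-100,100,8):
    r=[]
    for y in ys:
        s=w[(abs(w[:,2]-z-4)<4)&(abs(w[:,1]-y-4)<4)]; r.append(int(s[:,0].max()) if len(s) else '.')
    print(z,r)
save("m5",cv2.resize(im[200:400],None,fx=1.25,fy=1.25))
```

```text
t 8.2 tcp [ 537.5 -122.    99.3] psi -32.5 F [-0.2  0.7 -0.4] w 19.9
y: [-40, -32, -24, -16, -8, 0, 8, 16, 24, 32]
-100 ['.', 100, 100, 101, 101, 101, 101, 100, 115, 111]
-92 ['.', 101, 101, 101, 101, 100, 101, 100, 101, 112]
-84 ['.', 101, 101, 101, 101, 101, 101, 101, 100, 100]
-76 ['.', 100, 101, 100, 101, 101, 100, 101, 101, 101]
-68 ['.', 101, 100, 100, 101, 101, 102, 101, 101, 101]
-60 ['.', 101, 101, 101, 101, 100, 101, 101, 101, 101]
-52 ['.', 101, 102, 101, 101, 101, 101, 101, 101, 101]
-44 [100, 101, 101, 101, 101, 101, 100, 100, 101, 100]
-36 [101, 101, 101, 101, 101, 100, 101, 101, 101, 101]
-28 ['.', '.', 101, 101, 100, 100, 101, 101, 101, 101]
-20 [101, 101, 101, 101, 101, 101, 101, 101, 101, 101]
-12 [101, 101, 100, 101, 101, 101, 101, 101, 101, 101]
-4 [101, 101, 101, 102, 101, 101, 101, 101, 101, 102]
4 [101, 101, 101, 101, 101, 101, 101, 101, 101, 99]
12 [101, 101, 100, 101, 101, 101, 101, 103, 100, 100]
20 ['.', '.', 101, 101, 101, 102, 101, 100, 100, 100]
28 [101, 101, 101, 101, 102, 102, 100, 100, 100, 100]
36 [101, 101, 102, 101, 102, 100, 100, 100, 100, 100]
44 ['.', 101, 101, 101, 99, 100, 100, 100, 100, 100]
52 ['.', 100, 102, 100, 98, 99, 101, 99, 99, 100]
60 ['.', 99, 99, 99, 100, 100, 100, 101, 100, 100]
68 ['.', 100, 100, 100, 100, 100, 100, 100, 100, 100]
76 [-51, 99, 100, 100, 100, 100, 101, 100, 101, 100]
84 ['.', 100, 100, 100, 100, 100, 101, 100, 100, 100]
92 ['.', 101, 100, 101, 100, 100, 100, 100, 100, 100]
```

View pics/m5.png

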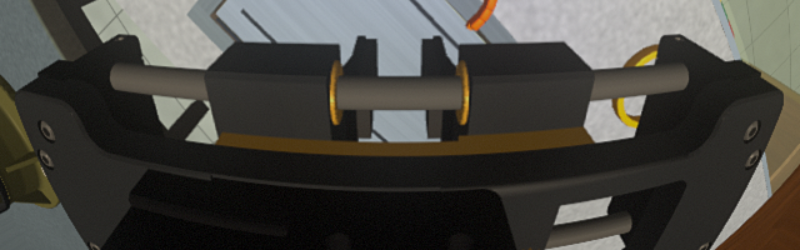

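Run:
```python
from h import *
o,T=pose()
im,d=read_camera("wrist"); m=camera_model("wrist")
vv,uu=np.nonzero((d>0)&(d<0.4)); w=(toworld("wrist",np.c_[uu,vv],d[vv,uu],m)-o["tool_pos"])@T*1e3
w=w[(np.abs(w[:,1])<45)&(np.abs(w[:,2])<100)&(w[:,0]>-100)&(w[:,0]<30)]
for lo in range(-76,-44,4):
    s=w[(w[:,0]>lo)&(w[:,0]<=lo+4)]
    for n,q in(("+",s[s[:,2]>62]),("-",s[s[:,2]<-62]),("carr+",s[(s[:,2]>0)&(s[:,2]<62)])):
        if len(q): print(lo,n,len(q),"z",np.percentile(q[:,2],[0,2,50,98,100]).round(1),"y",np.percentile(q[:,1],[0,50,100]).round(1))
print("max x +/-",w[w[:,2]>65][:,0].max(),w[w[:,2]<-65][:,0].max(), "carr",w[(w[:,2]>26)&(w[:,2]<60)][:,0].max())
```

```text
t 8.25 tcp [ 537.3 -122.1   99.3] psi -32.49 F [-0.1  0.2 -0.7] w 20.1
-76 + 358 z [76.2 77.  78.5 90.8 93. ] y [-6.7 34.7 38.7]
-76 - 355 z [-93.6 -89.7 -79.7 -78.3 -77.9] y [19.5 34.3 38.4]
-76 carr+ 5783 z [12.2 14.1 29.1 41.5 42.6] y [-22.3  30.5  38.9]
-72 + 1352 z [62.  62.6 77.5 82.3 85.3] y [-36.6  27.1  38.2]
-72 - 1000 z [-87.3 -84.5 -78.6 -62.5 -62. ] y [13.4 29.8 38.1]
-72 carr+ 2274 z [ 0.1  1.  23.7 60.8 61.9] y [-30.8  30.7  38.9]
-68 + 1263 z [62.  62.5 76.8 82.7 86.3] y [-36.6  20.8  38.1]
-68 - 767 z [-87.6 -84.6 -78.9 -62.4 -62. ] y [10.  32.4 38. ]
-68 carr+ 1921 z [ 0.1  1.  27.9 61.1 62. ] y [-31.1  33.   39.1]
-64 + 559 z [62.4 64.3 78.2 84.4 85.8] y [-27.4  16.6  38.4]
-64 - 417 z [-86.8 -85.7 -79.6 -67.  -62.2] y [ 7.4 22.  38.2]
-64 carr+ 681 z [ 0.4  6.  26.1 60.2 61.9] y [-26.7  38.   38.9]
-60 + 487 z [76.6 77.2 78.3 83.5 86.5] y [-31.9  16.   38.2]
-60 - 386 z [-86.9 -85.7 -79.7 -78.6 -78.1] y [ 4.  17.9 37.8]
-60 carr+ 460 z [13.1 13.8 24.4 41.3 42.1] y [ 9.5 38.  38.9]
-56 + 481 z [76.5 77.3 78.3 84.5 86.2] y [-36.1  14.1  38.1]
-56 - 396 z [-87.4 -86.1 -79.7 -78.6 -78.3] y [ 1.  17.5 37.8]
-56 carr+ 66 z [13.8 13.8 14.1 36.9 42. ] y [ 5.6 12.9 37.6]
-52 + 44 z [78.  78.1 78.5 79.9 80.1] y [-35.2  13.5  36.7]
-52 - 25 z [-82.2 -82.1 -80.1 -79.4 -79.4] y [ 2.6 28.5 35.9]
-52 carr+ 52 z [13.8 13.8 14.1 14.8 14.8] y [ 3.4 10.8 14.2]
-48 carr+ 41 z [13.8 13.8 14.1 14.7 14.7] y [-0.1  8.  12.9]
max x +/- -50.423517191613634 -50.14055763578542 carr -55.23354628985993
```

Request:
step_arm(
  deltas=[
    [-1,0,-0.005,0,-8],
    [-1,0,-0.01,-0.001,-18],
    [-1,0,-0.0144,-0.001,-28],
    [-1,0,-0.0144,-0.001,-38],
    [-1,0,-0.0144,-0.001,-43],
    [-1,0.03,-0.0144,-0.001,-43],
    [-1,0.06,-0.0144,-0.001,-43],
    [-1,0.08,-0.0144,-0.001,-43],
    [-1,0.1,-0.0144,-0.001,-43],
    [-1,0.115,-0.0144,-0.001,-43],
    [-1,0.125,-0.0144,-0.001,-43],
    [-1,0.125,-0.0144,-0.001,-43],
  ],
)

```text
time_s: 9.8
tool_pos: [0.528, -0.1337, -0.0267]
tool_rot: [27.5, 90.0, 38.0]
force: [0.7, -0.1, 1.6]
grip_width: 0.0002
```

Run:
```python
from h import *
pose(); b,_=find("side","s6",.007); a,_=find("wrist","w6"); t,_=find("top","t6")
save("m6",np.hstack([cv2.resize(b[150:270,260:400],(408,350),interpolation=cv2.INTER_CUBIC),cv2.resize(a[200:400,320:544],(392,350),interpolation=cv2.INTER_CUBIC)]))
```

```text
t 9.8 tcp [ 528.  -133.7  -26.7] psi 10.54 F [ 0.7 -0.1  1.6] w 0.2
flap 0.57 ((473.79833984375, -147.029296875), (74.4268798828125, 185.98330688476562), 12.045104026794434)
wrist piece 0.59 [465.3, 253.2] 1942 c [ 565.2 -122.3] yaw 37.2 rms 3.11 [176.  86.  23.]
flap 0.64 ((482.789306640625, -100.80703735351562), (107.05130004882812, 111.61905670166016), 11.101046562194824)
top piece 0.64 [358.0, 121.2] 131 c [761.1 -53.7] yaw -70.9 rms 2.43 [ 99.  76. 101.]
flap 0.66 ((478.4269104003906, -85.69903564453125), (106.29705047607422, 82.05290985107422), 11.795414924621582)
```

View pics/m6.png

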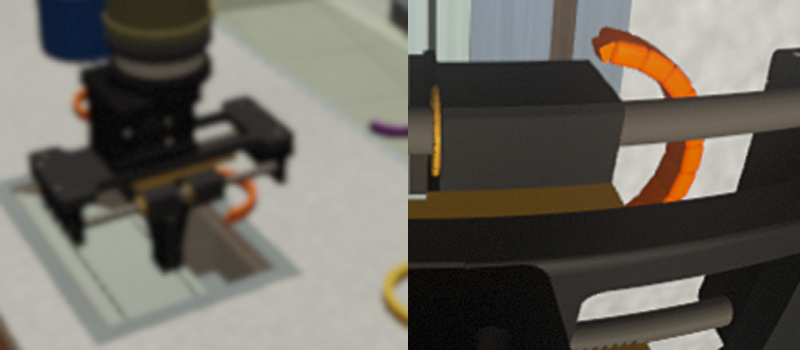

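Run:
```python
from h import *
o,T=pose(); m=camera_model("wrist"); im,d=read_camera("wrist")
h=cv2.cvtColor(im,cv2.COLOR_RGB2HSV); k=(h[...,0]<14)&(h[...,1]>170)&(h[...,2]>90)&(d>0)
k[:, :400]=False
vv,uu=np.nonzero(k); P=toworld("wrist",np.c_[uu,vv],d[k],m); w=(P-o["tool_pos"])@T*1e3; g=(P[:,2]>-.005)&(P[:,2]<.02)&(abs(w[:,2])<90)&(abs(w[:,1])<60); w=w[g]; P=P[g]
print(len(w),"z",np.percentile(w[:,2],[0,1,50,99,100]).round(1),"y",np.percentile(w[:,1],[0,1,99,100]).round(1),"h",np.percentile(P[:,2],[1,50,99]).round(4))
s=least_squares(lambda p:np.hypot(w[:,2]-p[0],w[:,1]-p[1])-31,[40,0]); print("origin z,y",s.x.round(1))
```

```text
t 10.25 tcp [ 528.  -134.   -26.1] psi 10.54 F [1.7 0.6 1. ] w 0.3
1133 z [42.2 42.9 67.3 75.2 76.1] y [-18.1 -16.6  35.3  35.6] h [0.0021 0.0102 0.0132]
origin z,y [40.6  3.6]
```

Request:
step_arm(
  deltas=[
    [-1,0,0,0.003,0],
    [-1,0.006,0,0.003,0],
    [-1,0.012,0,0.003,0],
    [-1,0.017,0,0.003,0],
    [-1,0.021,0,0.003,0],
    [-1,0.021,0,0.003,0],
    [-1,0.021,0,0.003,0],
  ],
)

```text
time_s: 11.18
tool_pos: [0.531, -0.1333, -0.0473]
tool_rot: [-5.5, 90.0, 5.0]
force: [1.2, 0.9, 1.5]
grip_width: 0.0007
```

```bash
cat > pc.py <<'E'
from h import *
o,T=pose(); m=camera_model("wrist"); im,d=read_camera("wrist"); save("wl",im)
h=cv2.cvtColor(im,cv2.COLOR_RGB2HSV); k=(h[...,0]<14)&(h[...,1]>170)&(h[...,2]>90)&(d>0)
k[:, :380]=False
vv,uu=np.nonzero(k); P=toworld("wrist",np.c_[uu,vv],d[k],m); w=(P-o["tool_pos"])@T*1e3; g=(P[:,2]>-.17)&(P[:,2]<.025)&(abs(w[:,2])<90)&(abs(w[:,1])<60); w=w[g]; P=P[g]
if len(w)>5: print(len(w),"z",np.percentile(w[:,2],[0,1,50,99,100]).round(1),"y",np.percentile(w[:,1],[0,1,99,100]).round(1),"h",np.percentile(P[:,2],[1,50,99]).round(4), "lip x",np.percentile((P[:,0]*1e3-565)*.983+(P[:,1]*1e3+126)*.182,[1,99]).round(1))
E
python3 pc.py
```

```text
t 11.18 tcp [ 531.  -133.3  -47.3] psi 10.54 F [1.2 0.9 1.5] w 0.7
1511 z [37.7 39.7 52.3 71.  83. ] y [-29.5 -27.9  35.3  35.7] h [0.0024 0.0104 0.0164] lip x [ 4.8 36.2]
```

Request:
step_arm(
  deltas=[
    [-1,0,0,-0.004,0],
    [-1,0,0,-0.008,0],
    [-1,0,0,-0.012,0],
    [-1,0,0,-0.016,0],
    [-1,0,0,-0.02,0],
    [-1,0,0,-0.023,0],
    [-1,0,0,-0.023,0],
  ],
)

```text
time_s: 12.1
tool_pos: [0.5075, -0.1377, -0.0475]
tool_rot: [-170.1, 90.0, -159.6]
force: [1.4, -0.8, 2.1]
grip_width: 0.0004
```

```bash
python3 pc.py
```

```text
t 12.1 tcp [ 507.5 -137.7  -47.5] psi 10.52 F [ 1.4 -0.8  2.1] w 0.4
1576 z [39.4 41.3 55.8 78.4 79.7] y [-28.6 -27.5  35.8  36.2] h [0.0021 0.0099 0.0157] lip x [-17.3  19.8]
```

Request:
step_arm(
  deltas=[
    [-1,0,0,-0.003,0],
    [-1,0,0,-0.006,0],
    [-1,0,0,-0.009,0],
    [-1,0,0,-0.012,0],
    [-1,0,0,-0.0145,0],
    [-1,0,0,-0.0145,0],
    [-1,0,0,-0.0145,0],
  ],
)

```text
time_s: 13.02
tool_pos: [0.4935, -0.1403, -0.0474]
tool_rot: [-164.4, 90.0, -153.9]
force: [2.4, 1.6, 3.3]
grip_width: 0.0001
```

```bash
python3 pc.py
python3 - <<'E'
from h import *
b,_=find("side","s7",.007)
a=cv2.imread("pics/wl.png")[...,::-1]
save("m7",np.hstack([cv2.resize(b[150:270,260:400],(408,350),interpolation=cv2.INTER_CUBIC),cv2.resize(a[200:400,320:544],(392,350),interpolation=cv2.INTER_CUBIC)]))
E
```

```text
t 13.03 tcp [ 493.5 -140.3  -47.4] psi 10.53 F [2.4 1.6 3.3] w 0.1
201 z [58.8 59.2 66.5 89.6 89.9] y [-3.5 -2.9 56.6 57.2] h [-0.1594 -0.1534 -0.1517] lip x [-13.7  16.6]
side piece 0.63 [402.1, 193.8] 116 c [761.3 -53.9] yaw -92.6 rms 5.48 [99. 74. 96.]
flap 0.7 ((456.4735412597656, -185.1937255859375), (23.666284561157227, 110.421875), 9.740742683410645)
```

View pics/m7.png

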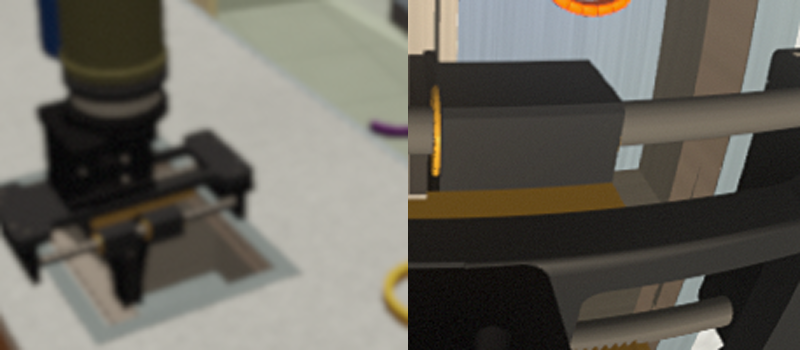

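Request:
step_arm(
  deltas=[
    [-1,-0.015,0,0,0],
    [-1,-0.03,0,0,0],
    [-1,-0.045,0,0,0],
    [-1,-0.06,0,0,0],
    [-1,-0.075,0,0,0],
    [-1,-0.1,0,0,0],
    [-1,-0.15,0,0,0],
    [-1,-0.2,0,0,0],
    [-1,-0.24,0,0,0],
    [-1,-0.24,0,0,0],
    [-1,-0.24,0,0,0],
    [-1,-0.24,0,0,0],
  ],
)

```text
time_s: 14.72
tool_pos: [0.4924, -0.14, 0.191]
tool_rot: [148.1, 89.8, 158.6]
force: [0.3, -0.4, -1.2]
grip_width: 0.0002
```

Run:
```python
from h import *
pose(); b,d=find("side","s8",.007)
for t in("bangle","kada","tin","lampholder","flap"):
    for r in regions_of("side",t)[:1]:
        px=r["pixels"]&(d>0); vv,uu=np.nonzero(px); w=toworld("side",np.c_[uu,vv],d[px]); print(t,r["p"],r["pixel"],np.median(w,0).round(3),w[:,2].min().round(3))
save("m8",b)
```

```text
t 14.72 tcp [ 492.4 -140.   191. ] psi 10.53 F [ 0.3 -0.4 -1.2] w 0.2
flap 0.89 ((499.20855712890625, -138.32815551757812), (128.560546875, 190.76295471191406), 10.573923110961914)
bangle 0.61 [296.9, 186.4] [0.528 0.043 0.008] -0.001
kada 0.89 [412.6, 259.3] [ 0.671 -0.297  0.01 ] -0.002
tin 0.84 [283.1, 157.7] [0.513 0.154 0.05 ] -0.001
lampholder 0.81 [446.4, 291.7] [ 0.658 -0.435  0.037] -0.001
flap 0.89 [307.4, 229.0] [ 0.499 -0.151 -0.   ] -0.147
```

View pics/m8.png

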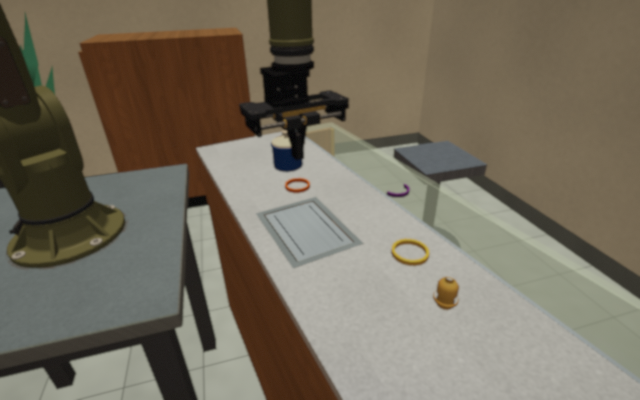

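The flap is shut at (308,230), and the orange half ring is gone from the counter. The bangle, kada, tin and lamp holder are where they were, and the robot is clear.

```bash
python3 -c "
from cell import env; print(env.sign_off())"
```

```text
the job is handed in; nothing more can be done
None
```

The broken orange piece is in the bin and the flap is shut again, but the final push was made by the gripper's end plate, not by the second finger. The robot clock read about 15 s at hand-in.

**What I did:** I slid the piece to the lip with the two fingers behind its crown. Then I held the flap open with the closed fingers, roughly 0.7 to 1.0 rad by geometry, and pushed the piece through. I never lifted it.

**Departure from your instructions:** The tool could only point straight down, so a finger low enough to hold the flap open left the other finger below the counter top too. It could not stand behind the piece. I used the flat end plate on the lip side of the gripper's body, with both closed fingers holding the flap. The wrist force read a few newtons at most.

**Last checks:**
- **Piece:** The wrist camera saw it at about z = -0.153 m, which matches lying on the bin floor, before I let the flap close.
- **Flap:** The last side view shows it level and shut.
- **Other things:** The bangle, kada, tin and lamp holder read within about 1 cm of their first positions, within the scatter of the partial views. None looks moved, and the gripper kept clear of them.

**Possible flaw:** Before the flap was opened, one broken end may have stood 0–2 mm over the lip, though the piece still lay on the counter. The measurements disagreed by a few millimetres here: about 3 mm clear by the wrist camera, and up to 2 mm over by the top one.

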